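Put a bur block away in the slant-front dust case

TASK

Put the bur block that stands on the bench away in the dust case: slide the case's right door fully open behind its left neighbour, stand the block upright on the case floor and push it flush and square against the bur block parked at the right-hand wall, with no gap between them and their ends about level, leaving the parked block in its place. Then slide the right door fully shut. Keep the left door shut, never tip the bur block, and leave the other things on the bench alone.

Things in the scene. Friction and masses are not known exactly. Their poses are not given: they have to be found in the camera images.
- dust_case: Fixed white case, 482 wide (its y) x 205 deep (its x) x 138 mm high, with two clear sliding doors in its 45-degree sloping front. Origin: foot of the front wall, mid-width, on the bench; x points into the case, y left, z up. Floor 3 mm above the bench, flat, x = 3 to 202 mm; inner side walls at y = +-235 mm; no partition. The left half (y > 0) holds fixed stock.
- case_face_foot (a point): Mid-width point on the top edge of the case's 24 mm high front wall, where the open face begins: it slopes up and back at 45 degrees for 156 mm. Along its foot and its top run aluminium door tracks standing 16 mm proud of the slope and reaching 7 mm into the opening.
- case_roof_edge (a point): Mid-width point on the front edge of the case's flat roof (case x = 110, z = 134 mm), which covers all behind it. Roof and upper track stop an upright tool; a level-held block, burs included, passes in between the tracks if moved forwards and down at about 40 degrees from vertical with the tool tilted alike.
- right_door (a joint): Right door (robot's right): clear 245 x 154 x 4 mm panel with aluminium edges on the inner track, outer face 6 mm off the slope. 0 = shut, 0.173 m = fully open; it slides left (case +y), behind the left door, with about 1.5 N of friction, and stays where left; at first it may be up to 30 mm ajar. Open, its right edge is at case y = -60 mm, leaving 175 mm clear to the right wall.
- right_door_pull (a point): Centre of the right door's pull: aluminium fin 12 mm thick (along case y), 34 mm long up the slope, 20 mm high, square on the door's face, this point 10 mm above that face and 10 mm from the door's right edge; case y = -223 mm shut, -50 mm open. Pinch it across the 12 mm or push its side. When open, the left door's edge (8 mm higher than the right door's face) is 32 mm left of the fin.
- left_door (a joint): Left door: an equal panel on the outer track (outer face 14 mm off the slope), its pull at its left edge. 0 = shut; grows to 0.173 m as it slides right. It starts shut.
- loose_block_center (a point): Bur block to put away, on the bench, nearer than the case and to its right: aluminium, 50 (its x) x 95 (its y) x 22 mm high, about 0.15 to 0.27 kg; burs stand on it to 51 mm but only the block itself is solid. Point: centre, 11 mm above its underside. It starts with its long side pointing away from the robot within 26 degrees; grasp across the 50 mm. Either end may face into the case.
- loose_block: The same bur block; origin at the centre of its underside. Pushed sideways on the case floor, it turns unless pushed at the middle of its length.
- parked_block: Equal bur block, loose, in the case beside the right wall, its long side along case x, centre at case x = 80 to 93 mm. Origin: centre of its underside; its x points to the case's left (+y), its y out of the case. The loose block's centre must end at x = +50 mm, y near 0 here.
- flask_center (a point): Bystander: closed brass denture flask, 90 x 90 x 70 mm; centre of it.
- caliper_center (a point): Bystander: caliper lying flat, 67 x 225 x 13 mm; centre of it.
- marker_center (a point): Bystander: marker pen lying, 17 x 135 x 16 mm; centre of it.
- tape_center (a point): Bystander: roll of masking tape lying flat, 98 mm across, 25 mm high; centre of it.
Mind the look-alikes: they are no part of the job. What is shaped like the loose_block but pink is not meant.

How it is judged:
By the outcome, as a careful person would: the job done as asked, in the order asked, and still so for the second after the job is handed in, with the robot touching nothing.
It also fails if it takes over 67 s, if anything falls off the work surface, if the arm or the gripper's body presses on something with over 40 N, if the wrist force passes 120 N, or if a joint passes its speed limit or range.

ROBOT

A 6-joint arm with a two-finger parallel gripper is mounted at the origin on a cart in front of the work surface, level with it; the furniture and walls round the work are solid. World frame = base frame: x ahead of the robot, y to its left, z up, the work surface at z = 0. Lengths are in m, angles in rad, forces in N, time in s.
With the tool pointing down it reaches from about 0.35 to 0.975 m from the base axis. Payload 4.9 kg.
Tool frame: the origin (TCP) lies at the very end of the fingers, on their centre line; the grasp point (between the pads) lies 19 mm behind it; z points along the fingers, y is the line along which they close (so a half turn about z gives the same grasp; the last joint's range is limited). The gripper opens to 85 mm and grips with 20 to 120 N. Pads are 22 mm wide; open, the fingers measure 114 mm over their backs; the gripper's body (76 mm by 85 mm) begins 54 mm behind the grasp point. The pads swing forward as they close: fully open they stand 13 mm farther back than shut.
Start: joints at [-1.35, 0.053, 1.613, -0, 1.476, -0.119], TCP at [0.208, -0.589, 0.231] pointing down, gripper open.
Joint ranges: [-3.01, 3.01], [-1.01, 2.22], [0.06, 2.58], [-1.02, 4.17], [0.09, 2.62], [-3.14, 3.14]. Speed limits (rad/s): [2.57, 2.57, 3.14, 3.14, 3.14, 3.14].

INTERFACE

Orientations are given as a unit quaternion [w, x, y, z].
In Python, from plant import manip gives the robot as it stands.
- The arm moves only by the tool play_rows, never from a script. Its argument "series" is a list that holds one entry, the list of rows, each a list of 7 numbers: the shift along the world's x, y, z in m, then the turn, a rotation vector about the world's x, y, z in degrees, then the opening, from 0 (shut) to 1 (fully open). In form: [[[dx, dy, dz, rx, ry, rz, grip], ...]]. A call has 1 to 10 rows; each row shifts and turns the commanded pose from where the row before left it; what a row does not reach is not made up. A row lasts 1/10 s, in which the tool goes at most 50 mm and 8.59 degrees, less where a joint would pass 70% of its speed; a pose out of reach is approached as far as the arm can. A call with a gripper value outside its range is refused whole. The fingers move at their own pace and stop on an object; the grip force is fixed at half the most. Time passes only in rows, so rows that do not move let the fingers close. It gives the time, the measured TCP pose, the force, the opening and the grip force at its end, in the units of the state.
- manip.state(): the state, without advancing time (a new reading comes with each control period).
- manip.grab_frame(name): name is "scene" or "top"; returns a dict with "frame" (420x560x3 uint8, blue, green, red), "mtx" (3x3 intrinsics, pixels), "k1" (the pictures are not rectified: a ray, as slopes to the right and down, at radius r is drawn at 1 + k1 r^2 times it, then the intrinsics apply), "R" (3x3) and "t" (3): a world point X has camera coordinates R X + t. Camera axes: x right, y down, z forward; pixel columns grow to the right and rows downward; lengths in m; the calibration is good to about 2 mm. A picture is of the moment at which its call begins. There is no depth.
- manip.job_done(): hands the job in; it is judged then, once.
The state is a dict: "time": time; "joint_pos": joint angles; "joint_vel": joint speeds; "joint_efforts": joint torques, N m; "tool_pos": TCP position; "tool_rot": TCP orientation; "contact_force": force on the tool from outside, world axes, zero at the start; "ft_torque": the same for the moment, N m; "gripper_width": opening from 0.0 (shut) to 1.0 (fully open); "grasp_force": force on a finger pad.
Only numpy, scipy, OpenCV 4.12 (cv2) and the standard library are available. Lean on these libraries where they do the work, as an engineer would, in place of code of your own. Each camera call takes 0.05 s, during which the arm holds its last target. There are 200 camera calls.

## Working session

There is one attempt and no reset: what is moved stays moved. The work goes in short steps, Python scripts to look and compute and a tool call to move; the robot and the scene stay as the last step left them, time stands still between calls to the robot, and variables do not carry over. Pictures are saved under pics/ and viewed, at most 10 in all, crops included, and the job is handed in when it is done.

Besides the shell and the picture viewer there is one more tool, called by a JSON object that holds its "api" and its "payload". play_rows: Moves the arm, as the interface text tells. Its arguments: {"type":"object","properties":{"series":{"type":"array"}},"required":["series"]}

```bash
ls; mkdir -p pics; cat > h.py <<'E'
import numpy as np, cv2
from plant import manip
def cam(n):
    f=manip.grab_frame(n); 
    for k in("mtx","R","t"): f[k]=np.array(f[k],float)
    return f
def dist(f): return np.array([f["k1"],0,0,0,0],float)
def ray(f,px):
    p=cv2.undistortPoints(np.array(px,float).reshape(-1,1,2),f["mtx"],dist(f)).reshape(-1,2)
    d=np.c_[p,np.ones(len(p))]@f["R"]
    return -f["R"].T@f["t"].ravel(), d
def onz(f,px,z):
    c,d=ray(f,px); return c+d*((z-c[2])/d[:,2])[:,None]
def proj(f,X):
    return cv2.projectPoints(np.array(X,float).reshape(-1,1,3),cv2.Rodrigues(f["R"])[0],f["t"].ravel(),f["mtx"],dist(f))[0].reshape(-1,2)
def tri(f1,p1,f2,p2):
    A=np.zeros((3,3));b=np.zeros(3);
    for f,p in((f1,p1),(f2,p2)):
        c,d=ray(f,[p]); d=d[0]/np.linalg.norm(d[0]); M=np.eye(3)-np.outer(d,d); A+=M;b+=M@c
    return np.linalg.solve(A,b)
E
python3 - <<'E'
from h import *
import pickle
S={n:cam(n) for n in("scene","top")}
pickle.dump(S,open("s0.pkl","wb"))
for n,f in S.items():
    cv2.imwrite(f"pics/{n}0.png",f["frame"]); print(n,-f["R"].T@f["t"].ravel(),f["R"][2],f["k1"])
s=manip.state();print(s)
E
```

```text
pics
scene [-0.32584434  0.62969036  1.07885138] [ 0.55489469 -0.52961299 -0.64156213] -0.016645300067092635
top [ 0.24291392 -0.19173885  1.35271116] [ 2.23332384e-01 -6.55062030e-04 -9.74742129e-01] -0.12098867124765778
{'time': 0.1, 'joint_pos': array([-1.34998645e+00,  5.33320095e-02,  1.61414024e+00, -3.89510495e-05,
        1.47603441e+00, -1.18999245e-01]), 'joint_vel': array([ 0.00036729, -0.00238736, -0.00310019, -0.00179549,  0.00041823,
        0.00077008]), 'joint_efforts': array([ 5.44491595e-04, -3.94901597e+01, -3.71365178e+01, -1.14683126e-04,
        3.83053586e-03, -7.67466133e-06]), 'tool_pos': array([ 0.20818233, -0.58870713,  0.23017028]), 'tool_rot': array([-9.54778919e-04,  9.85600143e-01,  1.69090040e-01, -6.80568669e-05]), 'contact_force': array([ 0.12716741,  0.21248327, -0.33415098]), 'ft_torque': array([-0.02746577, -0.0303445 , -0.02307855]), 'grasp_force': 0.0, 'gripper_width': 1.0021752288161725}
```

View pics/scene0.png

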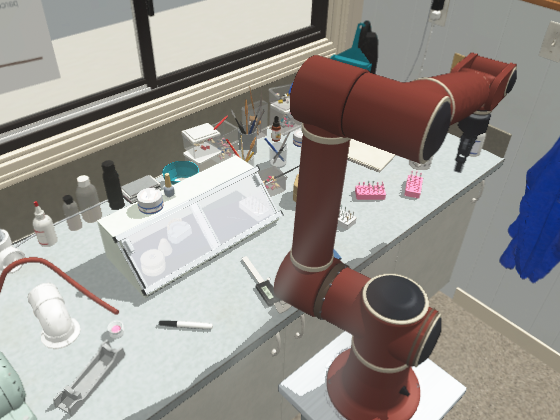

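View pics/top0.png

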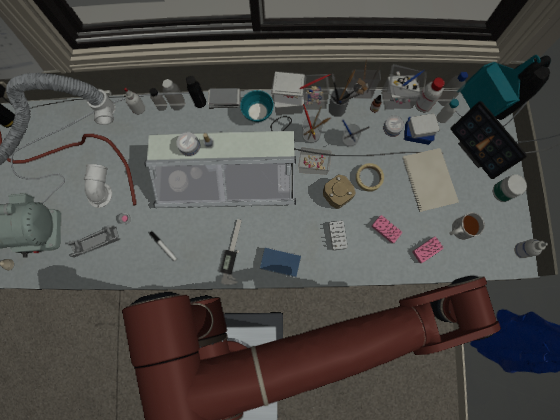

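The top view shows the case (148–295, 133–208), its right door slightly ajar, and three bur-block-like objects at (337,235), (386,229) and (428,249). The last two are pink look-alikes, so the grey-white one at (337,235), nearer than the case and to its right, fits. I'll confirm this in an enlarged crop.

```bash
python3 - <<'E'
import pickle,cv2
S=pickle.load(open("s0.pkl","rb"))
a=S["top"]["frame"][125:275,140:355]; cv2.imwrite("pics/topcrop.png",cv2.resize(a,None,fx=3.7,fy=3.7,interpolation=cv2.INTER_CUBIC))
a=S["scene"]["frame"][145:300,95:300]; cv2.imwrite("pics/sccrop.png",cv2.resize(a,None,fx=3.8,fy=3.8,interpolation=cv2.INTER_CUBIC))
E
```

```text
(no output)
```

View pics/topcrop.png

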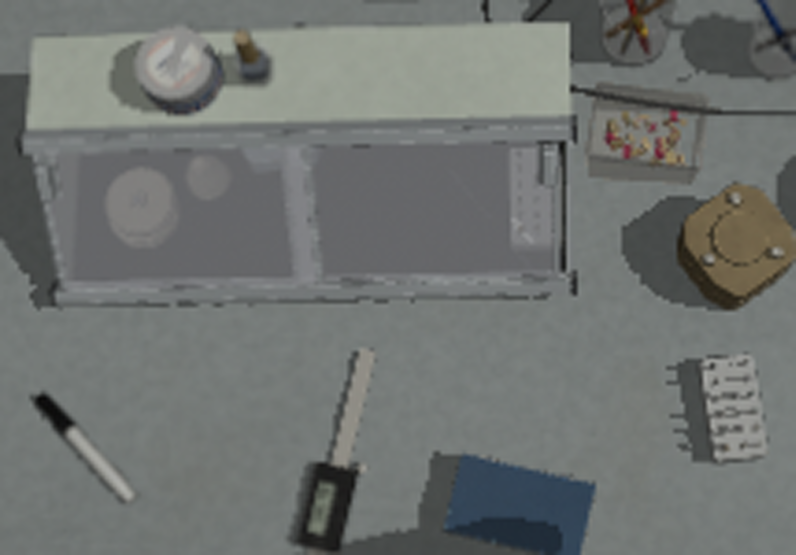

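View pics/sccrop.png

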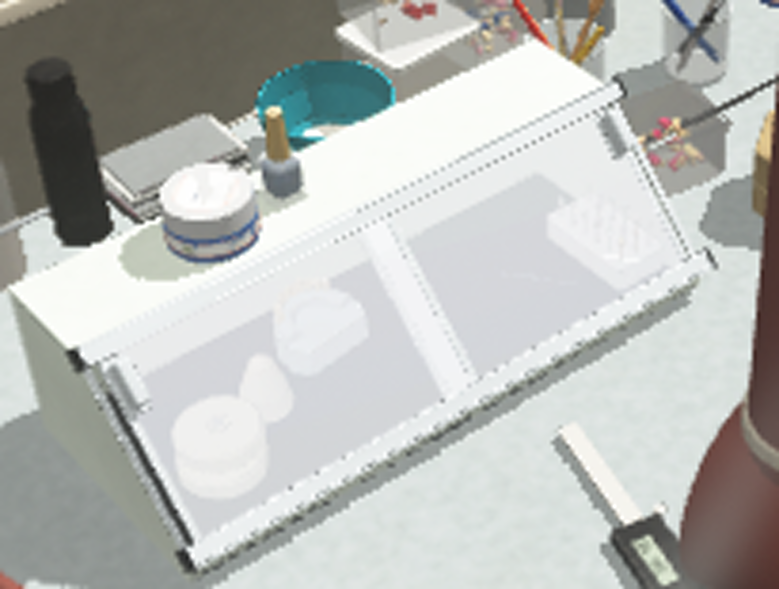

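The crops confirm the grey-white block at top px (338,235), with the caliper, blue object and flask clear of it. The right door's fin is at about top px (288,169), high up the slope, and the parked block shows at top px (283,178). Next I'll measure the case and the block.

```bash
python3 - <<'E'
from h import *
import pickle
S=pickle.load(open("s0.pkl","rb"));T=S["top"];C=S["scene"]
def tc(x,y): return (140+(x+.5)/3.7-.5,125+(y+.5)/3.7-.5)
def sc(x,y): return (95+(x+.5)/3.8-.5,145+(y+.5)/3.8-.5)
np.set_printoptions(precision=4,suppress=True)
r=onz(T,[tc(32,38),tc(570,23),tc(575,118),tc(22,130)],.138);print("roof",r, np.linalg.norm(np.diff(r,axis=0),axis=1))
# roof edge lines by gray profile
hsv=cv2.cvtColor(T["frame"],cv2.COLOR_BGR2HSV)
print(hsv[150,170:290:30],hsv[235,335:342],hsv[220,300:320:8])
m=cv2.inRange(T["frame"],(0,175,0),(255,255,255))[125:170,140:300] if 0 else None
# roof corners from scene
r2=onz(C,[sc(10,292),sc(540,42)],.138);print("scene roof backL?",r2)
print("pull tri",tri(T,tc(548,162),C,sc(614,136)))
# block
g=cv2.cvtColor(T["frame"],cv2.COLOR_BGR2GRAY)
m=((g>150)&(hsv[...,1]<40)).astype(np.uint8); w=np.zeros_like(m); w[210:260,322:355]=m[210:260,322:355]
w=cv2.morphologyEx(w,cv2.MORPH_CLOSE,np.ones((3,3)))
c=max(cv2.findContours(w,0,1)[0],key=cv2.contourArea);
pts=c.reshape(-1,2).astype(float)
P=onz(T,pts,.022)[:,:2]; rr=cv2.minAreaRect(P.astype(np.float32));print("block",rr,cv2.boxPoints(rr),len(pts))
print(g[235,325:352],g[222,325:352])
E
```

```text
roof [[ 0.7749  0.2477  0.138 ]
 [ 0.7742 -0.2345  0.138 ]
 [ 0.685  -0.2363  0.138 ]
 [ 0.6876  0.251   0.138 ]] [0.4823 0.0893 0.4873]
[[ 46  19 144]
 [ 48  19 161]
 [ 46  18 160]
 [ 48  19 158]] [[ 30   5 143]
 [ 40   7 108]
 [ 45   5 107]
 [ 30   5 108]
 [ 40   5 144]
 [ 40   5 145]
 [ 38   7 145]] [[ 80  13 122]
 [ 75  12 127]
 [ 75  12 125]]
scene roof backL? [[ 0.7728  0.2497  0.138 ]
 [ 0.7718 -0.233   0.138 ]]
pull tri [ 0.6525 -0.2118  0.1176]
block ((0.4277365207672119, -0.3848089277744293), (0.03003348596394062, 0.013555822893977165), 88.53402709960938) [[ 0.4206 -0.3996]
 [ 0.4341 -0.4   ]
 [ 0.4349 -0.37  ]
 [ 0.4213 -0.3696]] 25
[ 75  75  74  75  75  68 145 150 145 145 143 107 106 108 143 144 144 138
 118 129 141 126 124 124 122 122 121] [ 73  74  75  75  77 132 150 152 153 150 150 149 146 148 145 137  97 135
 146 123 124 123 123 124 123 125 124]
```

```bash
python3 - <<'E'
from h import *
import pickle
S=pickle.load(open("s0.pkl","rb"));T=S["top"];C=S["scene"]
np.set_printoptions(precision=4,suppress=True,linewidth=150)
g=cv2.cvtColor(T["frame"],cv2.COLOR_BGR2GRAY)
for lo in(134,138):
    w=np.zeros_like(g); w[212:258,324:354]=(g[212:258,324:354]>lo)*255
    w=cv2.morphologyEx(w,cv2.MORPH_CLOSE,np.ones((5,5)))
    c=max(cv2.findContours(w,0,1)[0],key=cv2.contourArea); print(cv2.boundingRect(c))
    P=onz(T,c.reshape(-1,2),.022)[:,:2]; r=cv2.minAreaRect(P.astype(np.float32)); print("block",r)
    print(cv2.boxPoints(r))
def tc(x,y): return (140+(x+.5)/3.7-.5,125+(y+.5)/3.7-.5)
def sc(x,y): return (95+(x+.5)/3.8-.5,145+(y+.5)/3.8-.5)
# expected projections with case at O
O=np.array([.5688,.0072,0])
def P(f,x,y,z): return proj(f,O+np.array([x,y,z])/1000)[0]
for n,X in {"roofFR":(110,-241,134),"roofFL":(110,241,134),"rearR":(205,-241,138),"footR":(0,-241,24),"footL":(0,241,24)}.items(): print(n,P(T,*X),P(C,*X))
print("pix roofFR",tc(575,118),"FL",tc(22,130),"lower L track",tc(58,292), "lower R",tc(575,285))
print("pix scene lowerL",sc(190,560),"lowerR",sc(710,262),"rearR",sc(540,42))
# fin ends tri : upper/lower end
print(tri(T,tc(548,142),C,sc(607,112)),tri(T,tc(548,184),C,sc(622,158)))
# parked block corners top face z=.025
q=onz(T,[tc(511,147),tc(511,245),tc(548,245),tc(552,190)],.025)-O;print("parked",q*1000)
q=onz(C,[sc(548,232),sc(622,283),sc(660,255)],.025)-O;print("parked sc",q*1000)
E
```

```text
(330, 221, 17, 28)
block ((0.44611436128616333, -0.3773305118083954), (0.09197887033224106, 0.04763521999120712), 6.333378791809082)
[[ 0.3978 -0.3587]
 [ 0.403  -0.4061]
 [ 0.4945 -0.3959]
 [ 0.4892 -0.3486]]
(330, 221, 17, 28)
block ((0.4461115598678589, -0.3773222863674164), (0.0919736847281456, 0.04763045161962509), 6.31807804107666)
[[ 0.3978 -0.3587]
 [ 0.403  -0.4061]
 [ 0.4944 -0.3959]
 [ 0.4892 -0.3486]]
roofFR [294.2951 158.7765] [256.1474 169.5316]
roofFL [146.6425 162.6974] [115.6571 240.3196]
rearR [293.4744 130.9821] [236.5507 155.3223]
footR [294.4388 200.07  ] [279.5498 214.1987]
footL [155.2464 203.2199] [144.3149 292.7203]
pix roofFR (295.0405405405405, 156.52702702702703) FL (145.5810810810811, 159.77027027027026) lower L track (155.3108108108108, 203.55405405405406) lower R (295.0405405405405, 201.66216216216216)
pix scene lowerL (144.63157894736844, 292.0) lowerR (281.47368421052636, 213.57894736842104) rearR (236.73684210526315, 155.68421052631578)
[ 0.6638 -0.2128  0.1351] [ 0.6383 -0.2104  0.1036]
parked [[ 129.6392 -186.292    25.    ]
 [  33.6991 -184.4893   25.    ]
 [  32.9137 -218.8761   25.    ]
 [  86.2514 -223.9502   25.    ]]
parked sc [[ 113.7991 -171.8211   25.    ]
 [  24.8638 -175.5676   25.    ]
 [  30.8106 -221.9061   25.    ]]
```

Measured so far:
- **Block:** centre at (0.446, -0.377), yaw +6°, measured size 92×48 mm, which fits the given 95×50.
- **Case:** origin at (0.569, 0.007), yaw about 0. The predicted corners match the pixels.
- **Fin:** near (0.646, -0.212, 0.124), so the door is about 4 mm ajar.

I'll go to the fin with the tool tilted 45°.

{"api": "play_rows", "payload": {"series": [[[0.03, 0.028, 0, 0, 0, -6.5, 0.5], [0.03, 0.028, 0, 0, 0, -6.5, 0.5], [0.03, 0.028, 0, 0, 0, -6.5, 0.5], [0.03, 0.028, 0, 0, -7.5, 0, 0.5], [0.03, 0.028, 0, 0, -7.5, 0, 0.5], [0.03, 0.028, 0, 0, -7.5, 0, 0.5], [0.03, 0.028, 0, 0, -7.5, 0, 0.5], [0.03, 0.028, 0, 0, -7.5, 0, 0.5], [0.03, 0.028, 0, 0, -7.5, 0, 0.5], [0.03, 0.028, 0, 0, 0, 0, 0.5]]]}}

```text
time: 1.1
tool_pos: [0.5064, -0.3071, 0.2263]
tool_rot: [-0.002, 0.924, -0.003, 0.381]
contact_force: [-0.2, -0.4, -0.8]
gripper_width: 0.503
grasp_force: 0.0
```

```bash
cat >> h.py <<'E'
from scipy.spatial.transform import Rotation as Ro
np.set_printoptions(precision=4,suppress=True,linewidth=150)
O=np.array([.5688,.0072,0])
def st():
    s=manip.state(); w,x,y,z=s["tool_rot"]; M=Ro.from_quat([x,y,z,w]).as_matrix()
    print("t",round(s["time"],2),"tcp",np.array(s["tool_pos"]),"case mm",(np.array(s["tool_pos"])-O)*1000,"\ny",M[:,1],"z",M[:,2],"F",np.array(s["contact_force"]),"w",s["gripper_width"],"g",s["grasp_force"],"\nj",np.array(s["joint_pos"]))
    return s,M
E
python3 -c "
from h import *
st()"
```

```text
t 1.1 tcp [ 0.5064 -0.3071  0.2263] case mm [ -62.4443 -314.3001  226.2567] 
y [-0.0035 -1.     -0.0061] z [ 0.7052  0.0019 -0.709 ] F [-0.2055 -0.3638 -0.7536] w 0.50282283732147 g 0.0 
j [-0.9537 -0.3587  2.1258  0.7521  1.0038  0.3261]
```

{"api": "play_rows", "payload": {"series": [[[0.025, 0.024, -0.016, 0, 0, 0, 0.5], [0.025, 0.024, -0.016, 0, 0, 0, 0.5], [0.025, 0.024, -0.016, 0, 0, 0, 0.5], [0.026, 0.023, -0.016, 0, 0, 0, 0.5], [0.011, 0, -0.011, 0, 0, 0, 0.5], [0.011, 0, -0.011, 0, 0, 0, 0.5], [0.011, 0, -0.011, 0, 0, 0, 0.5], [0.006, 0, -0.006, 0, 0, 0, 0.5], [0.003, 0, -0.003, 0, 0, 0, 0.5], [0, 0, 0, 0, 0, 0, 0.5]]]}}

```text
time: 2.1
tool_pos: [0.6511, -0.2141, 0.1247]
tool_rot: [-0.0, 0.924, -0.0, 0.382]
contact_force: [-0.3, -0.1, -0.2]
gripper_width: 0.495
grasp_force: 0.0
```

{"api": "play_rows", "payload": {"series": [[[0, 0, 0, 0, 0, 0, 0], [0, 0, 0, 0, 0, 0, 0], [0, 0, 0, 0, 0, 0, 0], [0, 0, 0, 0, 0, 0, 0], [0, 0, 0, 0, 0, 0, 0]]]}}

```text
time: 2.6
tool_pos: [0.6511, -0.2144, 0.1261]
tool_rot: [0.0, 0.924, -0.0, 0.383]
contact_force: [-7.3, 0.5, 3.7]
gripper_width: 0.119
grasp_force: 60.0
```

```bash
python3 -c "
from h import *
st()
f=cam('scene')['frame'][120:320,90:360]
cv2.imwrite('pics/g1.png',cv2.resize(f,None,fx=2.9,fy=2.9,interpolation=cv2.INTER_CUBIC))"
```

```text
t 2.6 tcp [ 0.6511 -0.2144  0.1261] case mm [  82.3426 -221.6117  126.1439] 
y [-0.0002 -1.     -0.    ] z [ 0.7076 -0.0001 -0.7067] F [-7.2913  0.5088  3.692 ] w 0.11869917161451397 g 60.02695620059967 
j [-0.5902 -0.0448  2.0438  0.779   0.5947  0.4434]
```

{"api": "play_rows", "payload": {"series": [[[-0.003, 0.004, 0.001, 0, 0, 0, 0], [0, 0.01, 0, 0, 0, 0, 0], [0, 0.02, 0, 0, 0, 0, 0], [0, 0.025, 0, 0, 0, 0, 0], [0, 0.025, 0, 0, 0, 0, 0], [0, 0.025, 0, 0, 0, 0, 0], [0, 0.025, 0, 0, 0, 0, 0], [0, 0.02, 0, 0, 0, 0, 0], [0, 0.01, 0, 0, 0, 0, 0], [0, 0.003, 0, 0, 0, 0, 0]]]}}

```text
time: 3.65
tool_pos: [0.6501, -0.0467, 0.1266]
tool_rot: [0.001, 0.923, -0.001, 0.385]
contact_force: [37.5, -1.6, -23.8]
gripper_width: 0.118
grasp_force: 60.9
```

{"api": "play_rows", "payload": {"series": [[[0, 0.003, 0, 0, 0, 0, 0], [0, 0.002, 0, 0, 0, 0, 0], [0, 0, 0, 0, 0, 0, 0]]]}}

```text
time: 3.95
tool_pos: [0.6501, -0.0426, 0.1266]
tool_rot: [0.001, 0.923, -0.001, 0.384]
contact_force: [38.6, 1.1, -22.8]
gripper_width: 0.114
grasp_force: 60.9
```

```bash
python3 -c "
from h import *
st()
f=cam('scene')['frame'][120:320,90:360]
cv2.imwrite('pics/g2.png',cv2.resize(f,None,fx=2.9,fy=2.9,interpolation=cv2.INTER_CUBIC))"
```

```text
t 3.95 tcp [ 0.6501 -0.0426  0.1266] case mm [ 81.2863 -49.778  126.6458] 
y [-0.0026 -1.      0.    ] z [ 0.7099 -0.0018 -0.7043] F [ 38.5831   1.0695 -22.8269] w 0.11440880568554594 g 60.9157133102417 
j [-0.2572 -0.1675  2.1561  0.4554  0.4186  0.9687]
```

View pics/g2.png

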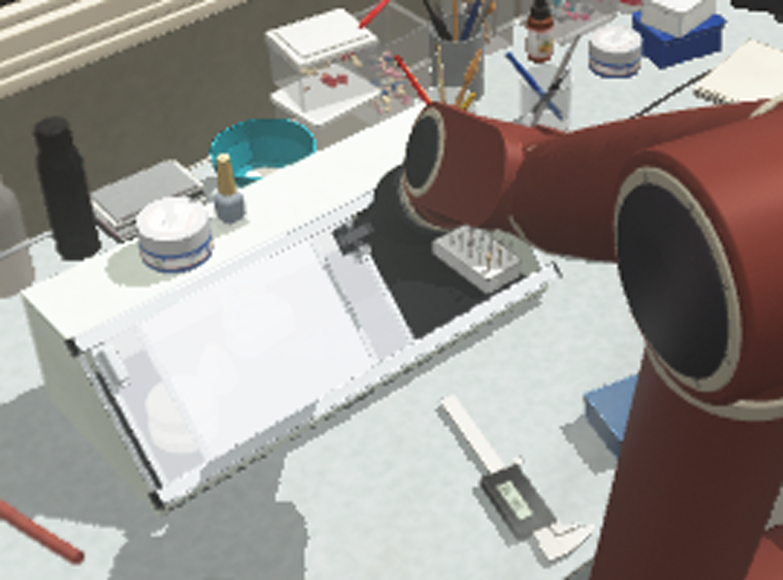

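The picture shows the right door slid behind the left one, with the fin gripped at about (350,237) in the crop and the parked block visible at (480,258). I'll nudge to find the stop.

{"api": "play_rows", "payload": {"series": [[[0.001, 0.002, -0.001, 0, 0, 0, 0], [0, 0, 0, 0, 0, 0, 0]]]}}

```text
time: 4.2
tool_pos: [0.6504, -0.0417, 0.1265]
tool_rot: [0.001, 0.923, -0.001, 0.384]
contact_force: [10.4, -5.6, -5.8]
gripper_width: 0.116
grasp_force: 65.0
```

{"api": "play_rows", "payload": {"series": [[[0, 0, 0, 0, 0, 0, 0.3], [0, 0, 0, 0, 0, 0, 0.3], [0, 0, 0, 0, 0, 0, 0.3], [-0.01, 0, 0.01, 0, 0, 0, 0.3], [-0.025, 0, 0.025, 0, 0, 0, 0.3], [-0.025, 0, 0.025, 0, 0, 0, 0.3], [-0.02, -0.03, 0.01, 0, 5, 0, 0.85], [-0.02, -0.04, 0, 0, 0, 6.3, 0.85], [-0.02, -0.04, 0, 0, 0, 0, 0.85], [-0.02, -0.04, 0, 0, 0, 0, 0.85]]]}}

```text
time: 5.2
tool_pos: [0.5151, -0.1784, 0.1949]
tool_rot: [-0.012, 0.94, 0.034, 0.339]
contact_force: [1.1, -0.9, -0.5]
gripper_width: 0.85
grasp_force: 0.0
```

{"api": "play_rows", "payload": {"series": [[[-0.02, -0.04, -0.01, 0, 0, 0, 0.85], [-0.02, -0.04, -0.02, 0, 0, 0, 0.85], [-0.01, -0.04, -0.02, 0, 0, 0, 0.85], [-0.007, -0.04, -0.02, 0, 0, 0, 0.85], [0, -0.024, -0.01, 0, 0, 0, 0.85], [0, 0, 0, 0, 0, 0, 0.85]]]}}

```text
time: 5.8
tool_pos: [0.4577, -0.3637, 0.1122]
tool_rot: [-0.013, 0.941, 0.031, 0.338]
contact_force: [0.0, 0.4, 0.0]
gripper_width: 0.852
grasp_force: 0.0
```

```bash
python3 -c "
from h import *
st()"
```

```text
t 5.8 tcp [ 0.4577 -0.3637  0.1122] case mm [-111.1235 -370.9149  112.1968] 
y [ 0.0665 -0.9978 -0.003 ] z [ 0.6343  0.0445 -0.7718] F [0.0141 0.408  0.0144] w 0.8517760400559597 g 0.0 
j [-1.089  -0.1336  2.1178  0.767   0.9967  0.0372]
```

{"api": "play_rows", "payload": {"series": [[[-0.0045, -0.0125, -0.02, 0, 0, 2.4, 0.85], [0, 0, -0.03, 0, 0, 0, 0.85], [0, 0, -0.03, 0, 0, 0, 0.85], [0, 0, -0.015, 0, 0, 0, 0.85], [0, 0, -0.008, 0, 0, 0, 0.85], [0, 0, 0, 0, 0, 0, 0.85]]]}}

```text
time: 6.4
tool_pos: [0.4543, -0.3728, 0.0104]
tool_rot: [-0.02, 0.94, 0.053, 0.338]
contact_force: [-0.0, 0.7, -0.5]
gripper_width: 0.848
grasp_force: 0.0
```

```bash
python3 -c "
from h import *
st()
import pickle
S={n:cam(n) for n in('scene','top')};pickle.dump(S,open('s1.pkl','wb'))
a=S['top']['frame'][145:245,240:360];b=S['scene']['frame'][150:250,200:320]
z=lambda i:cv2.resize(i,(480,400),interpolation=cv2.INTER_CUBIC)
cv2.imwrite('pics/g3.png',np.hstack([z(a),z(b)])[:, :][:, 0:960] if 0 else cv2.resize(np.hstack([z(a),z(b)]),(800,333)))"
```

```text
t 6.4 tcp [ 0.4543 -0.3728  0.0104] case mm [-114.5188 -380.0488   10.4214] 
y [ 0.1127 -0.9936 -0.0022] z [ 0.6324  0.0735 -0.7711] F [-0.0377  0.7283 -0.4537] w 0.8477818945027633 g 0.0 
j [-1.1112  0.0921  2.1087  0.8789  0.8921 -0.2101]
```

View pics/g3.png

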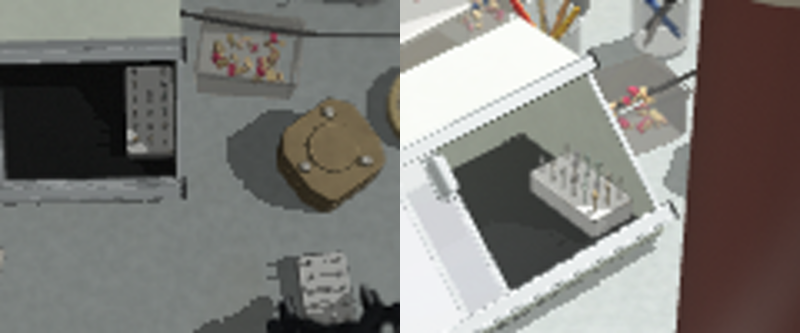

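The grasp is straddling the block at the bottom left. The parked block is clearly visible through the open face, at left-crop (126–173, 66–158). Next I close on the block and measure the parked one.

{"api": "play_rows", "payload": {"series": [[[0, -0.003, -0.002, 0, 0, 0, 0.85], [0, 0, 0, 0, 0, 0, 0], [0, 0, 0, 0, 0, 0, 0], [0, 0, 0, 0, 0, 0, 0], [0, 0, 0, 0, 0, 0, 0], [0, 0, 0, 0, 0, 0, 0]]]}}

```text
time: 7.1
tool_pos: [0.4547, -0.3779, 0.0102]
tool_rot: [-0.019, 0.939, 0.053, 0.339]
contact_force: [-3.3, 0.5, 5.2]
gripper_width: 0.568
grasp_force: 63.1
```

```bash
python3 -c "
from h import *
import pickle
st();S=pickle.load(open('s1.pkl','rb'));T=S['top'];C=S['scene']
O=np.array([.5688,.0083,0])
g=cv2.cvtColor(T['frame'],cv2.COLOR_BGR2GRAY)
print(g[180,270:300]);print(g[160:200,281])
w=np.zeros_like(g);w[163:194,272:293]=(g[163:194,272:293]>70)*255
w=cv2.morphologyEx(w,cv2.MORPH_CLOSE,np.ones((5,5)))
c=max(cv2.findContours(w,0,1)[0],key=cv2.contourArea);print(cv2.boundingRect(c))
r=cv2.minAreaRect((onz(T,c.reshape(-1,2),.025)-O)[:,:2].astype(np.float32)*1000);print(r,cv2.boxPoints(r))
sc=lambda x,y:(200+(x-400)/400*120,150+y/333*100)
tc=lambda x,y:(240+x/400*120,145+y/333*100)
print((onz(C,[sc(532,181),sc(590,222),sc(635,205)],.025)-O)*1000)
print((onz(T,[tc(126,66),tc(126,155),tc(173,155)],.025)-O)*1000)
"
```

```text
t 7.1 tcp [ 0.4547 -0.3779  0.0102] case mm [-114.1219 -385.0705   10.1657] 
y [ 0.1117 -0.9937  0.0007] z [ 0.634   0.0707 -0.7701] F [-3.2701  0.5181  5.192 ] w 0.5684169657328676 g 63.06649446487427 
j [-1.1152  0.1008  2.1004  0.8813  0.8918 -0.2159]
[ 13  13  14  13  14  13  12  14  98  98  86  99 101 101  99 100 101 101  98  97  99 102  50 134 127 127 127 126 124 123]
[126 126 125  41  13 104  99 100 100 100  99  99 101 102 101  98 102 102  99  98  99 100  83  97  97 103  90  96 148 153 146  67  36  13  22  22  21
  27  76  97]
(278, 165, 14, 26)
((81.47898864746094, -209.91748046875), (45.42988586425781, 90.58148193359375), 88.68778991699219) [[  35.6799 -231.5893]
 [ 126.2377 -233.6636]
 [ 127.278  -188.2457]
 [  36.7203 -186.1713]]
[[ 117.337  -178.915    25.    ]
 [  36.1539 -181.138    25.    ]
 [  26.9742 -228.6859   25.    ]]
[[ 127.9581 -187.5591   25.    ]
 [  31.2198 -185.7377   25.    ]
 [  30.1157 -234.202    25.    ]]
```

The block is held at 48 mm wide. The parked block's left side is at case y of about -186 mm and its centre at x of about 81 mm. Now lift, square up and carry.

{"api": "play_rows", "payload": {"series": [[[0, 0, 0.02, 0, 0, 0, 0], [0, 0, 0.04, 0, 0, 0, 0], [0, 0, 0.04, 0, 0, 0, 0], [0.0, 0.02, 0.03, 0, 0, 0, 0], [0.01, 0.035, 0, 0, 0, -3.2, 0], [0.02, 0.035, 0, 0, 0, -3.2, 0], [0.02, 0.035, 0, 0, 0, 0, 0], [0.02, 0.035, 0, 0, 0, 0, 0], [0.02, 0.035, 0, 0, 0, 0, 0], [0.02, 0.03, 0, 0, 0, 0, 0]]]}}

```text
time: 8.1
tool_pos: [0.5639, -0.1496, 0.1377]
tool_rot: [-0.001, 0.941, 0.0, 0.338]
contact_force: [0.4, -0.7, -2.3]
gripper_width: 0.572
grasp_force: 62.7
```

{"api": "play_rows", "payload": {"series": [[[0.02, 0.02, 0, 0, 0, 0, 0], [0.01, 0.003, 0, 0, 0, 0, 0], [0, 0, 0, 0, 0, 0, 0], [0, 0, 0, 0, 0, 0, 0]]]}}

```text
time: 8.5
tool_pos: [0.5937, -0.1295, 0.1381]
tool_rot: [-0.001, 0.941, -0.0, 0.338]
contact_force: [-0.1, -0.6, -1.4]
gripper_width: 0.567
grasp_force: 62.8
```

```bash
sed -i 's/.0072,0\]/.0083,0]/' h.py; python3 -c "
from h import *
st()
import pickle
S={n:cam(n) for n in('scene','top')};pickle.dump(S,open('s2.pkl','wb'))
a=S['top']['frame'][145:245,230:350];b=S['scene']['frame'][120:240,190:334]
z=lambda i:cv2.resize(i,(400,333),interpolation=cv2.INTER_CUBIC)
cv2.imwrite('pics/g4.png',np.hstack([z(a),z(b)]))"
```

```text
t 8.5 tcp [ 0.5937 -0.1295  0.1381] case mm [  24.853  -137.7939  138.1441] 
y [ 0.0001 -1.     -0.001 ] z [ 0.6358  0.0009 -0.7718] F [-0.0576 -0.6341 -1.3564] w 0.5672786814044806 g 62.778661251068115 
j [-0.4735 -0.2677  2.1817  0.4965  0.6564  0.7892]
```

View pics/g4.png

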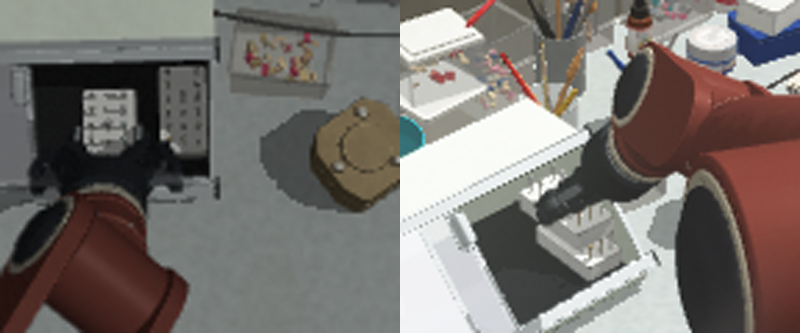

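The block is held level in front of the opening, left of the parked block with daylight between them. I'll check its offset from the TCP.

```bash
python3 -c "
from h import *
import pickle
S=pickle.load(open('s2.pkl','rb'));T=S['top']
g=cv2.cvtColor(T['frame'],cv2.COLOR_BGR2GRAY)
print(g[165:182,258]);print(g[165:182,268]);print(g[176,248:276])
tcp=np.array([.5937,-.1295,.1381])
for p in((254,171.5),(270,171.5)):print((onz(T,[p],.150)-tcp)*1000)
"
```

```text
[ 13  12  13  12  12  14  23 156 125 117 149 148 123 142 116 151 152]
[ 10  11  12  10  13  12  36 156 147 147 150 150 148 146 146 149 149]
[ 19  21  21  21  20  21  21 152 152 146 148 150 150 148 148 149 151 150 126 134 150 150 100  27  11  13  12  13]
[[39.9417 24.5958 11.9   ]]
[[ 38.7184 -25.9189  11.9   ]]
```

{"api": "play_rows", "payload": {"series": [[[0.011, 0, -0.017, 0, 0, 0, 0], [0.011, 0, -0.017, 0, 0, 0, 0], [0.011, 0, -0.017, 0, 0, 0, 0], [0.011, 0, -0.017, 0, 0, 0, 0], [0.011, 0, -0.017, 0, 0, 0, 0], [0.011, 0, -0.017, 0, 0, 0, 0], [0.006, 0, -0.009, 0, 0, 0, 0], [0.003, 0, -0.004, 0, 0, 0, 0], [0, 0, 0, 0, 0, 0, 0]]]}}

```text
time: 9.5
tool_pos: [0.6688, -0.1299, 0.0233]
tool_rot: [-0.0, 0.941, -0.001, 0.338]
contact_force: [-0.9, 0.5, -1.4]
gripper_width: 0.569
grasp_force: 62.7
```

{"api": "play_rows", "payload": {"series": [[[-0.005, 0, -0.002, 0, 0, 0, 0], [-0.0053, 0, -0.003, 0, 0, 0, 0], [0, 0, -0.003, 0, 0, 0, 0], [0, 0, -0.0015, 0, 0, 0, 0], [0, 0, 0, 0, 0, 0, 0]]]}}

```text
time: 10.0
tool_pos: [0.6587, -0.1289, 0.0143]
tool_rot: [-0.0, 0.941, 0.0, 0.338]
contact_force: [0.1, 0.5, -1.5]
gripper_width: 0.567
grasp_force: 62.8
```

{"api": "play_rows", "payload": {"series": [[[0, 0, -0.001, 0, 0, 0, 0], [0, 0, -0.0005, 0, 0, 0, 0], [0, 0, 0, 0, 0, 0, 0]]]}}

```text
time: 10.3
tool_pos: [0.6592, -0.129, 0.0132]
tool_rot: [-0.0, 0.941, 0.0, 0.339]
contact_force: [-1.5, -0.4, -2.0]
gripper_width: 0.565
grasp_force: 62.8
```

{"api": "play_rows", "payload": {"series": [[[0, 0, -0.001, 0, 0, 0, 0], [0, 0, 0, 0, 0, 0, 0]]]}}

```text
time: 10.5
tool_pos: [0.6599, -0.1293, 0.0132]
tool_rot: [-0.0, 0.941, 0.0, 0.339]
contact_force: [-2.0, 1.5, 2.8]
gripper_width: 0.569
grasp_force: 63.4
```

{"api": "play_rows", "payload": {"series": [[[0, 0, 0, 0, 0, 0, 0.66], [0, 0, 0, 0, 0, 0, 0.66], [0, 0, 0, 0, 0, 0, 0.66], [-0.003, 0, 0.004, 0, 0, 0, 0.66], [-0.006, 0, 0.008, 0, 0, 0, 0.66], [-0.013, 0, 0.015, 0, 0, 0, 0.66], [-0.02, 0, 0.024, 0, 0, 0, 0.66], [-0.026, 0, 0.031, 0, 0, 0, 0.3], [-0.026, 0.01, 0.031, 0, 0, 0, 0], [-0.04, 0.02, 0.01, 0, 0, 0, 0]]]}}

```text
time: 11.5
tool_pos: [0.5264, -0.1009, 0.141]
tool_rot: [0.002, 0.94, -0.0, 0.342]
contact_force: [0.4, 0.7, 2.1]
gripper_width: 0.152
grasp_force: 0.0
```

{"api": "play_rows", "payload": {"series": [[[-0.04, 0.0, 0, 0, -5, 0, 0], [0, 0, 0, 0, 0, 0, 0]]]}}

```text
time: 11.7
tool_pos: [0.4826, -0.0962, 0.1298]
tool_rot: [-0.001, 0.928, -0.0, 0.374]
contact_force: [-1.0, -0.4, -2.0]
gripper_width: 0.001
grasp_force: 0.0
```

```bash
python3 -c "
from h import *
st()
import pickle
S={n:cam(n) for n in('scene','top')};pickle.dump(S,open('s3.pkl','wb'))
a=S['top']['frame'][145:245,230:350];b=S['scene']['frame'][140:240,190:310]
z=lambda i:cv2.resize(i,(400,333),interpolation=cv2.INTER_CUBIC)
cv2.imwrite('pics/g5.png',np.hstack([z(a),z(b)]))"
```

```text
t 11.7 tcp [ 0.4826 -0.0962  0.1298] case mm [ -86.1814 -104.5493  129.7923] 
y [ 0.0001 -1.     -0.0021] z [ 0.693   0.0016 -0.7209] F [-0.9792 -0.4292 -2.0377] w 0.0007101384094569064 g 0.0 
j [-0.5689 -0.7074  2.5057  0.5808  0.7516  0.6928]
```

View pics/g5.png

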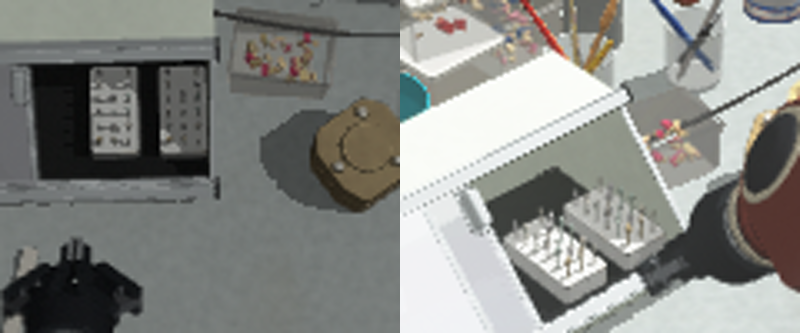

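Both blocks stand upright and side by side: loose at left-crop (90–137, 67–153), parked at (160–207, 68–158), with a gap of about 22 px in the crop. I'll measure both exactly.

```bash
cat > meas.py <<'E'
from h import *
def meas(T,box=((163,194),(255,293))):
    g=cv2.cvtColor(T['frame'],cv2.COLOR_BGR2GRAY).astype(float)
    (r0,r1),(c0,c1)=box
    u=lambda p:(onz(T,[p],.025)[0]-O)*1000
    for r in(170,175,180,185):
        row=g[r,c0:c1];e=[]
        for i in range(len(row)-1):
            if (row[i]-60)*(row[i+1]-60)<0: e.append(u((c0+i+(60-row[i])/(row[i+1]-row[i]),r))[1])
        print("row",r,np.array(e))
    return g,u
if __name__=="__main__":
    import pickle;T=pickle.load(open('s3.pkl','rb'))['top']
    g,u=meas(T)
    for c in(258,262,266,269,279,283,287,290):
        col=g[158:200,c];b=[158+i+(60-col[i])/(col[i+1]-col[i]) for i in range(len(col)-1) if (col[i]-60)*(col[i+1]-60)<0]
        print("col",c,np.array([u((c,y))[0] for y in b]))
E
python3 meas.py
```

```text
row 170 [-112.4459 -162.2697 -185.6767 -222.967  -227.2341 -235.7976]
row 175 [-112.8254 -163.9605 -185.6884 -235.5789]
row 180 [-112.9586 -164.5468 -185.776  -234.7908]
row 185 [-112.8288 -164.7074 -184.6253 -234.0318]
col 258 [134.6899 130.5933  35.0628   9.1185]
col 262 [134.0502 130.395   34.5438   8.3801]
col 266 [135.1704 129.9931  33.2935   8.2124]
col 269 [135.015  129.6452  33.3546   8.402 ]
col 279 [135.5414 128.4732  32.8926   9.229 ]
col 283 [135.2035 128.8326  32.8965   8.9169]
col 287 [135.6154 128.4427  32.7871   8.7638]
col 290 [135.2987 128.127   32.7562   9.6808]
```

The gap is 21.5 mm, the ends are level within about 1.3 mm, and the parked block is against the wall. I'll enter left of the block with closed fingers at 45°, leaned 10° so the gripper body keeps clear of the door.

{"api": "play_rows", "payload": {"series": [[[0.02, 0.004, -0.006, 5, 0, 0, 0], [0.025, 0.004, -0.01, 5, 0, 0, 0], [0.028, 0.004, -0.01, 0, 0, 0, 0], [0.025, 0.001, -0.008, 0, 0, 0, 0], [0, 0, 0, 0, 0, 0, 0], [0, 0, 0, 0, 0, 0, 0]]]}}

```text
time: 12.4
tool_pos: [0.5885, -0.0864, 0.1012]
tool_rot: [-0.082, 0.924, -0.032, 0.372]
contact_force: [-0.5, -0.4, 0.2]
gripper_width: 0.0
grasp_force: 0.0
```

```bash
python3 -c "
from h import *
st()"
```

```text
t 12.4 tcp [ 0.5885 -0.0864  0.1012] case mm [ 19.7036 -94.6607 101.192 ] 
y [ 0.0011 -0.9844 -0.1757] z [ 0.6929  0.1275 -0.7097] F [-0.5166 -0.3663  0.2496] w 0.0001843517019470414 g 0.0 
j [-0.4802 -0.2367  2.2604  0.8315  0.6263  0.5911]
```

{"api": "play_rows", "payload": {"series": [[[0.012, 0.0027, -0.015, 0, 0, 0, 0], [0.014, 0, -0.017, 0, 0, 0, 0], [0.014, 0, -0.017, 0, 0, 0, 0], [0.012, 0, -0.015, 0, 0, 0, 0], [0.008, 0, -0.01, 0, 0, 0, 0], [0.005, 0, -0.006, 0, 0, 0, 0], [0.003, 0, -0.004, 0, 0, 0, 0], [0, 0, 0, 0, 0, 0, 0], [0, 0, 0, 0, 0, 0, 0]]]}}

```text
time: 13.3
tool_pos: [0.6575, -0.0888, 0.0208]
tool_rot: [-0.077, 0.923, -0.035, 0.376]
contact_force: [-4.2, -14.3, 4.5]
gripper_width: -0.0
grasp_force: 0.0
```

```bash
python3 -c "
from h import *
st()
import pickle
S={n:cam(n) for n in('scene','top')};pickle.dump(S,open('s4.pkl','wb'))
b=S['scene']['frame'][140:240,190:310];a=S['top']['frame'][145:245,230:350]
z=lambda i:cv2.resize(i,(400,333),interpolation=cv2.INTER_CUBIC)
cv2.imwrite('pics/g6.png',np.hstack([z(a),z(b)]))"
```

```text
t 13.3 tcp [ 0.6575 -0.0888  0.0208] case mm [ 88.6902 -97.0728  20.8267] 
y [-0.0061 -0.9857 -0.1683] z [ 0.6992  0.1161 -0.7054] F [ -4.2019 -14.3236   4.5362] w -0.00018613069950422197 g 0.0 
j [-0.4125  0.1014  2.1169  1.0846  0.4527  0.3406]
```

View pics/g6.png

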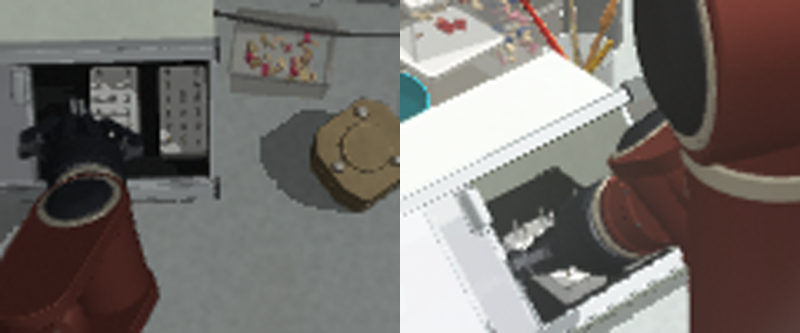

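The fingers are left of the block. A 14 N sideways load shows the gripper's left knuckle touching the open door's edge (left crop about (25,135)). Moving right relieves that and starts the push.

{"api": "play_rows", "payload": {"series": [[[0, -0.004, 0, 0, 0, 0, 0], [0, -0.004, 0, 0, 0, 0, 0], [0, -0.004, 0, 0, 0, 0, 0], [0, -0.003, 0, 0, 0, 0, 0], [0, 0, 0, 0, 0, 0, 0]]]}}

```text
time: 13.9
tool_pos: [0.6551, -0.0986, 0.0175]
tool_rot: [-0.082, 0.924, -0.033, 0.373]
contact_force: [-0.0, 1.0, 0.6]
gripper_width: -0.001
grasp_force: 0.5
```

```bash
python3 -c "
from h import *
st()
T=cam('top')
from meas import meas
meas(T)"
```

```text
t 13.9 tcp [ 0.6551 -0.0986  0.0175] case mm [  86.284  -106.9018   17.4596] 
y [ 0.0003 -0.9846 -0.1751] z [ 0.6941  0.1262 -0.7087] F [-0.0478  0.9831  0.5947] w -0.001255306696515258 g 0.45717351691564545 
j [-0.4378  0.112   2.1108  1.0877  0.4795  0.3183]
row 170 [-120.1108 -159.8467 -160.2998 -169.6235 -185.6146 -223.4315 -227.089  -235.8865]
row 175 [-122.7027 -172.1593 -185.6419 -235.7827]
row 180 [-125.236  -173.2514 -185.6915 -234.8743]
row 185 [-143.6239 -147.6835 -170.156  -175.1606 -184.5849 -234.1706]
```

The block is turning slightly, with its near end leading. I'll back off, go about 9 mm deeper and continue.

{"api": "play_rows", "payload": {"series": [[[0, 0.003, 0, 0, 0, 0, 0], [0.005, 0, 0.0015, 0, 0, 0, 0], [0.005, 0, 0.001, 0, 0, 0, 0], [0, -0.003, 0, 0, 0, 0, 0], [0, -0.003, 0, 0, 0, 0, 0], [0, -0.002, 0, 0, 0, 0, 0], [0, -0.002, 0, 0, 0, 0, 0], [0, 0, 0, 0, 0, 0, 0]]]}}

```text
time: 14.75
tool_pos: [0.6652, -0.1058, 0.0202]
tool_rot: [-0.082, 0.924, -0.033, 0.373]
contact_force: [0.4, 2.2, 0.7]
gripper_width: 0.001
grasp_force: 0.8
```

```bash
python3 -c "
from h import *
st()
T=cam('top')
from meas import meas
meas(T)"
```

```text
t 14.75 tcp [ 0.6652 -0.1058  0.0202] case mm [  96.3764 -114.0667   20.1856] 
y [ 0.0001 -0.9845 -0.1751] z [ 0.6944  0.1261 -0.7085] F [0.4445 2.1702 0.7009] w 0.0011362051656863235 g 0.7757896202383563 
j [-0.4423  0.1309  2.0835  1.0747  0.4865  0.3302]
row 170 [-127.0539 -176.5931 -185.5575 -223.4315 -227.089  -235.9428]
row 175 [-110.9197 -116.4525 -119.6642 -125.1851 -130.1719 -179.1264 -185.5848 -235.7266]
row 180 [-164.4622 -179.8542 -185.6915 -234.9265]
row 185 [-184.6901 -234.1706]
```

{"api": "play_rows", "payload": {"series": [[[0.001, -0.002, 0, 0, 0, 0, 0], [0, -0.002, 0, 0, 0, 0, 0], [0, -0.0015, 0, 0, 0, 0, 0], [0, 0, 0, 0, 0, 0, 0]]]}}

```text
time: 15.2
tool_pos: [0.6661, -0.1111, 0.0199]
tool_rot: [-0.082, 0.924, -0.033, 0.373]
contact_force: [0.9, 2.3, 1.3]
gripper_width: 0.001
grasp_force: 0.9
```

{"api": "play_rows", "payload": {"series": [[[0, -0.001, 0, 0, 0, 0, 0], [0, 0, 0, 0, 0, 0, 0]]]}}

```text
time: 15.4
tool_pos: [0.6661, -0.1117, 0.0199]
tool_rot: [-0.082, 0.924, -0.033, 0.373]
contact_force: [1.4, 3.4, 0.9]
gripper_width: -0.002
grasp_force: 1.6
```

```bash
python3 -c "
from h import *
st()
T=cam('top')
from meas import meas
meas(T)"
```

```text
t 15.4 tcp [ 0.6661 -0.1117  0.0199] case mm [  97.2628 -119.9885   19.9308] 
y [ 0.0008 -0.9844 -0.1757] z [ 0.694   0.127  -0.7087] F [1.4144 3.3608 0.8832] w -0.0017736947449050154 g 1.5532966540195048 
j [-0.4528  0.1371  2.0769  1.0748  0.4951  0.3228]
row 170 [-134.0947 -173.6299 -174.4596 -235.0607]
row 175 [-117.3122 -123.0582 -126.2978 -130.8992 -136.5544 -235.6621]
row 180 [-173.7383]
row 185 [-191.7173]
```

{"api": "play_rows", "payload": {"series": [[[0, -0.001, 0, 0, 0, 0, 0], [0, 0, 0, 0, 0, 0, 0]]]}}

```text
time: 15.65
tool_pos: [0.666, -0.1119, 0.0199]
tool_rot: [-0.083, 0.924, -0.032, 0.373]
contact_force: [1.8, 5.0, 1.5]
gripper_width: -0.0
grasp_force: 2.9
```

{"api": "play_rows", "payload": {"series": [[[0, -0.0007, 0, 0, 0, 0, 0], [0, 0, 0, 0, 0, 0, 0]]]}}

```text
time: 15.85
tool_pos: [0.6659, -0.1119, 0.0199]
tool_rot: [-0.083, 0.924, -0.032, 0.372]
contact_force: [2.4, 7.6, 1.7]
gripper_width: 0.002
grasp_force: 3.7
```

{"api": "play_rows", "payload": {"series": [[[0, 0.002, 0, 0, 0, 0, 0], [0, 0.002, 0, 0, 0, 0, 0], [-0.004, 0, 0.004, 0, 0, 0, 0], [-0.008, 0, 0.009, 0, 0, 0, 0], [-0.015, 0, 0.016, 0, 0, 0, 0], [-0.025, 0, 0.025, 0, 0, 0, 0], [-0.03, 0, 0.03, 0, 0, 0, 0], [-0.03, 0, 0.025, -5, 0, 0, 0], [-0.035, 0.005, 0.0, -5, 0, 0, 0], [-0.03, 0.005, 0, 0, 0, 0, 0]]]}}

```text
time: 16.85
tool_pos: [0.488, -0.0993, 0.1298]
tool_rot: [0.001, 0.927, 0.001, 0.375]
contact_force: [-0.5, 0.4, 1.2]
gripper_width: -0.002
grasp_force: 0.0
```

```bash
python3 -c "
from h import *
st()
import pickle
S={n:cam(n) for n in('scene','top')};pickle.dump(S,open('s5.pkl','wb'))
a=S['top']['frame'][155:205,235:300];b=S['scene']['frame'][140:240,190:310]
cv2.imwrite('pics/g7.png',np.hstack([cv2.resize(a,(433,333),interpolation=cv2.INTER_CUBIC),cv2.resize(b,(366,333),interpolation=cv2.INTER_CUBIC)]))
from meas import meas
g,u=meas(S['top'])
for c in(266,269,273,279,283,287):
        col=g[158:200,c];bb=[158+i+(60-col[i])/(col[i+1]-col[i]) for i in range(len(col)-1) if (col[i]-60)*(col[i+1]-60)<0]
        print('col',c,np.array([u((c,y))[0] for y in bb]))
"
```

```text
t 16.85 tcp [ 0.488  -0.0993  0.1298] case mm [ -80.8321 -107.6265  129.7563] 
y [ 0.001 -1.     0.002] z [ 0.6952 -0.0008 -0.7188] F [-0.495   0.4429  1.1917] w -0.0021182737024902747 g 0.0 
j [-0.5673 -0.6811  2.493   0.5892  0.7356  0.6792]
row 170 [-134.1842 -173.5262 -174.6071 -224.4765 -226.3206 -235.7791]
row 175 [-134.9552 -235.5036]
row 180 [-135.7293]
row 185 [-135.795]
col 266 [135.1306 128.6263  34.2668   8.2124]
col 269 [134.9337 129.723   33.0892   8.3653]
col 273 [135.6753 129.5844  32.4058   9.084 ]
col 279 [135.4952 128.4904  33.3219   9.3042]
col 283 [135.2035 128.5267  32.8801   8.9169]
col 287 [135.5931 128.4175  32.7986   8.7439]
```

View pics/g7.png

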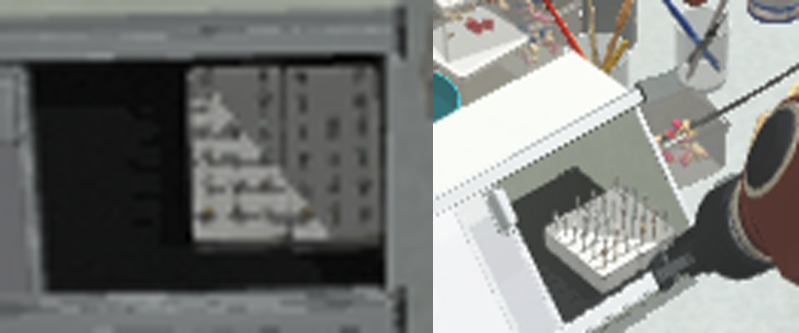

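The blocks are flush (seam at left-crop x≈283) and their ends match within about 1 mm: loose x 33–129, parked x 33–128.5. Now back to the fin to shut the door.

{"api": "play_rows", "payload": {"series": [[[0.01, 0.012, 0.015, 0, -1, 0, 0.3], [0.02, 0.015, 0.015, 0, 0, 0, 0.3], [0.025, 0.015, 0.015, 0, 0, 0, 0.3], [0.025, 0.012, 0.012, 0, 0, 0, 0.3], [0.022, 0.0036, 0, 0, 0, 0, 0.3], [0, 0, 0, 0, 0, 0, 0.3], [0, 0, 0, 0, 0, 0, 0.3]]]}}

```text
time: 17.65
tool_pos: [0.5911, -0.0421, 0.1851]
tool_rot: [-0.001, 0.924, -0.0, 0.382]
contact_force: [-0.3, -0.2, -0.3]
gripper_width: 0.302
grasp_force: 0.0
```

```bash
python3 -c "
from h import *
st()
f=cam('scene');g=cv2.cvtColor(f['frame'],cv2.COLOR_BGR2GRAY)
"
```

```text
t 17.65 tcp [ 0.5911 -0.0421  0.1851] case mm [ 22.3071 -50.3775 185.09  ] 
y [ 0.0006 -1.     -0.0018] z [ 0.7053  0.0017 -0.7089] F [-0.2803 -0.1679 -0.2502] w 0.3019932228747601 g 0.0 
j [-0.296  -0.4326  2.2504  0.3778  0.597   1.0416]
```

Positioned; approach the fin and pinch.

{"api": "play_rows", "payload": {"series": [[[0.015, 0.0004, -0.015, 0, 0, 0, 0.3], [0.015, 0, -0.015, 0, 0, 0, 0.3], [0.015, 0, -0.015, 0, 0, 0, 0.3], [0.008, 0, -0.008, 0, 0, 0, 0.3], [0.005, 0, -0.004, 0, 0, 0, 0.3], [0, 0, 0, 0, 0, 0, 0.3]]]}}

```text
time: 18.3
tool_pos: [0.6485, -0.042, 0.1281]
tool_rot: [-0.001, 0.924, -0.001, 0.382]
contact_force: [1.0, 0.3, 1.5]
gripper_width: 0.302
grasp_force: 0.0
```

{"api": "play_rows", "payload": {"series": [[[0, 0, 0, 0, 0, 0, 0], [0, 0, 0, 0, 0, 0, 0], [0, 0, 0, 0, 0, 0, 0], [0, 0, 0, 0, 0, 0, 0]]]}}

```text
time: 18.7
tool_pos: [0.6487, -0.0418, 0.1295]
tool_rot: [-0.001, 0.924, 0.0, 0.382]
contact_force: [-7.2, -1.8, 3.0]
gripper_width: 0.114
grasp_force: 60.4
```

{"api": "play_rows", "payload": {"series": [[[-0.001, -0.004, 0, 0, 0, 0, 0], [0, -0.01, 0, 0, 0, 0, 0], [0, -0.02, 0, 0, 0, 0, 0], [0, -0.025, 0, 0, 0, 0, 0], [0, -0.025, 0, 0, 0, 0, 0], [0, -0.025, 0, 0, 0, 0, 0], [0, -0.025, 0, 0, 0, 0, 0], [0, -0.02, 0, 0, 0, 0, 0], [0, -0.01, 0, 0, 0, 0, 0], [0, -0.004, 0, 0, 0, 0, 0]]]}}

```text
time: 19.7
tool_pos: [0.6484, -0.2106, 0.1296]
tool_rot: [-0.001, 0.924, -0.001, 0.383]
contact_force: [3.9, 1.7, -0.6]
gripper_width: 0.113
grasp_force: 60.7
```

{"api": "play_rows", "payload": {"series": [[[0, -0.003, 0, 0, 0, 0, 0], [0, -0.001, 0, 0, 0, 0, 0], [0, 0, 0, 0, 0, 0, 0]]]}}

```text
time: 20.0
tool_pos: [0.6484, -0.2135, 0.1296]
tool_rot: [-0.001, 0.924, 0.0, 0.383]
contact_force: [3.4, 0.9, -0.3]
gripper_width: 0.114
grasp_force: 60.8
```

{"api": "play_rows", "payload": {"series": [[[0, -0.002, 0, 0, 0, 0, 0], [0, 0, 0, 0, 0, 0, 0]]]}}

```text
time: 20.2
tool_pos: [0.6484, -0.2149, 0.1295]
tool_rot: [-0.001, 0.924, 0.0, 0.383]
contact_force: [1.8, 4.9, 1.8]
gripper_width: 0.11
grasp_force: 61.1
```

{"api": "play_rows", "payload": {"series": [[[0, -0.001, 0, 0, 0, 0, 0], [0, 0, 0, 0, 0, 0, 0]]]}}

```text
time: 20.4
tool_pos: [0.6484, -0.215, 0.1295]
tool_rot: [-0.002, 0.924, 0.001, 0.382]
contact_force: [0.7, 7.5, 4.2]
gripper_width: 0.111
grasp_force: 61.3
```

The shut stop is reached after 173 mm of travel, with force rising. Release, retreat and check.

{"api": "play_rows", "payload": {"series": [[[0, 0.0005, 0, 0, 0, 0, 0.4], [0, 0, 0, 0, 0, 0, 0.4], [0, 0, 0, 0, 0, 0, 0.4], [-0.01, 0, 0.01, 0, 0, 0, 0.4], [-0.025, 0, 0.025, 0, 0, 0, 0.4], [-0.025, 0, 0.025, 0, 0, 0, 0.4], [-0.03, -0.01, 0.025, 0, 0, 0, 0.4], [-0.03, -0.03, 0, 0, 0, 0, 0.4], [-0.03, -0.03, 0, 0, 0, 0, 0.4], [0, 0, 0, 0, 0, 0, 0.4]]]}}

```text
time: 21.4
tool_pos: [0.4953, -0.2904, 0.2144]
tool_rot: [0.002, 0.924, -0.003, 0.382]
contact_force: [1.1, 0.9, -0.4]
gripper_width: 0.401
grasp_force: 0.0
```

```bash
python3 -c "
from h import *
import pickle
st();T=cam('top');T0=pickle.load(open('s0.pkl','rb'))['top']
g=cv2.cvtColor(T['frame'],cv2.COLOR_BGR2GRAY);g0=cv2.cvtColor(T0['frame'],cv2.COLOR_BGR2GRAY)
print(g[170,284:298],g0[170,284:298]);print(g[185,214:232],g0[185,214:232])
print(g[172,262:294],g[180,262:294],g[187,262:294],sep='\n')
d=cv2.absdiff(g,g0)
for n,(r,c) in dict(caliper=(245,232),marker=(246,163),flask=(190,340),tape=(177,370),pink=(229,386),ldoor=(185,155)).items(): print(n,d[r-8:r+9,c-8:c+9].mean())
"
```

```text
t 21.4 tcp [ 0.4953 -0.2904  0.2144] case mm [ -73.4861 -298.7315  214.4183] 
y [-0.0072 -1.      0.001 ] z [ 0.7065 -0.0058 -0.7077] F [ 1.0624  0.8827 -0.4264] w 0.4010685675428717 g 0.0 
j [-0.9498 -0.4096  2.1838  0.7533  0.9883  0.3218]
[130 130  97  77 117 122 126 106  66 120 125 126 126 125] [127 103  73 116 120 132 104 103  49 117 122 123 123 123]
[104 104 104 105 108 121 127 132 132 121 121 118 107 104 104 105 104 104] [103 102 102 111 120 123 128 130 130 119 118 115 105 103 102 103 103 102]
[105 124 131 131 132 131 131 146 128 131 131 131 126 130 131 122 132 131 131 132 131 131 128 126 117  77 118 122 124 107  65 120]
[104 115 129 130 129 130 131 131 127 130 131 131 130 129 145 131 131 130 125 130 132 131 131 130 132 131 130 130 116 123  81 133]
[104 110 130 120 114 125 131 130 123 125 130 130 127 123 130 131 131 131 123 118 131 130 130 119 130 131 130 120 107 122  95 132]
caliper 34.19723183391003
marker 2.366782006920415
flask 2.086505190311419
tape 2.121107266435986
pink 2.093425605536332
ldoor 2.0207612456747404
```

The door is now about 1 px further right than at first (fully shut), the left door is unchanged, and the blocks sit flush behind it. The caliper patch differs, so I'll check whether that is just arm or shadow.

```bash
python3 -c "
from h import *
import pickle
L=[pickle.load(open(f's{i}.pkl','rb')) for i in range(6)]
now={n:cam(n) for n in('top','scene')}
for S in L+[now]:
    o=[]
    for n,(r,c) in (('top',(230,236)),('top',(245,230)),('scene',(275,252))):
        o.append(round(float(cv2.absdiff(S[n]['frame'],L[0][n]['frame'])[r-7:r+8,c-7:c+8].mean()),1))
    print(o)
g=cv2.cvtColor(now['top']['frame'],cv2.COLOR_BGR2GRAY);g0=cv2.cvtColor(L[0]['top']['frame'],cv2.COLOR_BGR2GRAY)
print(g[228,226:246],g0[228,226:246],g[250,222:240],g0[250,222:240],sep='\n')"
```

```text
[0.0, 0.0, 0.0]
[4.1, 3.7, 2.9]
[79.5, 68.2, 2.3]
[63.1, 14.1, 4.6]
[87.2, 70.5, 12.0]
[58.4, 14.4, 3.6]
[39.8, 34.9, 54.0]
[76 76 76 75 75 76 76 75 73 92 95 95 95 80 77 76 76 76 77 77]
[122 122 122 121 121 122 122  84  72 134 141 141 141 133 124 123 122 124 124 124]
[ 75  75  74  47  22  27  41  64  79  84  85  88  65  74  71  82  78 115]
[113  87  73  55  35  34  45  85 117 127 128 134  99  77  73 118 131 121]
```

It is only the arm's shadow: the caliper's edges are at the same pixels. Handing in.

```bash
python3 -c "
from plant import manip
print(manip.job_done())"
```

```text
the job is handed in; nothing more can be done
None
```

I handed the job in at about 21 s: the bur block stands upright in the case, flush against the parked block with ends level to about 1 mm, the right door is pushed shut to its stop, and the left door and bystanders show no movement. The gripper's side brushed the open right door's edge once, at about 14 N.

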